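# Tack-cure set-up: cup on the sprung pan, lamp shutter held half open

### The job

Set the tall steel sample cup upright in the middle of the curing bench's sprung pan while the lamp shutter is still shut, lowering it gently so that the pan never hits bottom, and let go of it. Then slide the lamp's sprung shutter to half open with the gripper and finish while still holding it there, as it springs shut when released. Leave everything else where it stands.

Things in the scene. Friction and masses are not known exactly. Their poses are not given: they have to be found in the camera images.
- bench: White curing bench, fixed: base plate 180 mm along its x, 320 along its y, 15 mm thick. Origin: centre of the underside, z up. Sprung pan at y = +90 mm; lamp housing (140 along x, top at z = 112 mm) over y = -40 to -160 mm; the shutter plate runs along x across the housing face that looks to the pan, at y = -30 mm.
- half_tick (a point): Middle tick (20 mm, the longest) of three black lines on the aluminium strip on the lamp housing's top, beside the shutter grip, 116 mm above the counter: bench x = 0 is shut, 25 mm half (this one), 50 mm fully open. The grip's middle stands level with the tick of its opening.
- pan_top (a point): Centre of the pan's upper face: round flat steel pan, 100 mm in diameter, with a thin engraved circle 60 mm in diameter round its middle. Its face stands 50 mm above the counter when empty and sinks under load.
- pan (a joint): How far the sprung pan has sunk, m: 0 empty, 0.020 at its bottom stop. Its spring is 300 N/m with 0.4 N preload; the cup alone sinks it 5 to 10 mm.
- shutter_grip (a point): Point on the axis of the shutter's grip, 157 mm above the counter, moving with the shutter. The grip is a black upright bar, 14 mm along bench x, 24 mm along bench y, standing free from 115 to 176 mm above the counter; take it from above. Shut, it is at bench x = 0, y = -30 mm.
- shutter (a joint): Shutter opening, m: 0 shut, 0.025 half, 0.050 fully open (end stop). It opens along bench +x, level, away from the robot. The spring always pulls it shut: 4 N when shut, 9 N at half, 14 N fully open.
- cup: Tall steel sample cup, the thing to place: straight round open cup, outer diameter 50 mm, 56 mm tall, wall 3 mm, about 0.2 to 0.3 kg. Origin: centre of the underside; z up. It stands upright on the counter to the robot's left (+y); its place is swapped at random with those of the dish and the impression tray.
- dish: Bystander: shallow round steel dish, 84 mm across, 22 mm tall. Origin: centre of the underside.
- tray: Bystander: yellow plastic impression tray, about 115 by 66 mm, 20 mm tall, with a stub handle toward its -x. Origin: underside.
- tucker: Bystander: steel tucker (hand tool), 160 mm long along its x, 10 mm thick, lying flat. Origin: near its middle, underside.
- shade_case: Bystander: frosted shade guide case, 60 by 130 mm (along its y), 24 mm tall. Origin: centre of the underside.
- pen_cup: Bystander: white ceramic pen cup, 72 mm across, 95 mm tall, pens standing up to 145 mm. Origin: centre of the underside.
- jar: Bystander: small amber glass jar, 44 mm across, 45 mm tall. Origin: centre of the underside.

How it is judged:
By the outcome, as a careful person would: the job done as asked, in the order asked, and still so for the second after the job is handed in, while the arm keeps its last pose, push and grip.
It also fails if it takes over 43 s, if anything falls off the work surface, if the arm or the gripper's body presses on something with over 40 N, if the wrist force passes 120 N, or if a joint passes its speed limit or range.

### The arm

A 6-joint arm with a two-finger parallel gripper is mounted at the origin on the work surface. World frame = base frame: x ahead of the robot, y to its left, z up, the work surface at z = 0. Lengths are in m, angles in degrees, forces in N, time in s.
With the tool pointing down it reaches from about 0.325 to 0.85 m from the base axis. Payload 4.4 kg.
Tool frame: the origin (TCP) lies at the very end of the fingers, on their centre line; the grasp point (between the pads) lies 19 mm behind it; z points along the fingers, y is the direction in which the jaws open and shut (so a half turn about z gives the same grasp; the last joint's range is limited). The gripper opens to 94 mm and grips with 3 to 60 N. Pads are 16 mm wide; open, the fingers measure 119 mm over their backs; the gripper's body (75 mm by 177 mm) begins 78 mm behind the grasp point.
Start: joints at [-76.862, 11.837, 88.321, -0, 79.842, -8.623], TCP at [0.213, -0.534, 0.176] pointing down, gripper open.
Joint ranges: [-156.59, 156.59], [-49.26, 127.26], [12.9, 141.05], [-63.56, 243.56], [4.71, 150.69], [-161.64, 161.64]. Speed limits (degrees/s): [159.86, 159.86, 180, 180, 180, 180].

### API

Orientations are given as [roll, pitch, yaw] about the fixed x, y, z axes, in that order (R = Rz(yaw) Ry(pitch) Rx(roll)).
In Python, from station import bot, cams, job gives the robot as it stands.
- The arm moves only by the tool arm_command, never from a script. Its argument "deltas" is text: rows parted by semicolons, each of 5 numbers parted by spaces: the shift along the tool's x, y, z in cm, then the turn about the tool's z in rad, then the opening, from 0 (shut) to 1 (fully open). In form: tx ty tz yaw fingers; .... A call has exactly 10 rows; each row is the pose to reach, as a shift and turn from the pose commanded when the call began, along the tool's axes at that moment; what a row does not reach only later rows make up. A row lasts 1/10 s, in which the tool goes at most 50 mm and 8.59 degrees, less where a joint would pass 70% of its speed; a pose out of reach is approached as far as the arm can. A call with a gripper value outside its range is refused whole. The fingers move at their own pace and stop on an object; "force" is the grip in N (left out, the last holds). Time passes only in rows, so rows that repeat a pose let the fingers close, or fill a call up. It gives the time, the measured TCP pose, the force and the opening at its end, in the units of the state.
- bot.get_state(): the state, without advancing time (a new reading comes with each control period).
- cams.camera(name): name is "side" or "top"; returns the picture (384x512x3 uint8, red, green, blue); there is no depth.
- cams.camera_params(name): a dict with "K" (3x3 intrinsics, pixels), "R" (3x3) and "t" (3): a world point X has camera coordinates R X + t. Camera axes: x right, y down, z forward; pixel columns grow to the right and rows downward; lengths in m; the calibration is good to about 2 mm. A picture is of the moment at which its call begins. camera_params takes no time and is no camera call.
- job.finish_job(): hands the job in, once; it reports no verdict.
The state is a dict: "t": time; "joints": joint angles; "joint_velocities": joint speeds; "tau": joint torques, N m; "tcp_pos": TCP position; "ee_rot": TCP orientation; "wrist_force": force on the tool from outside, world axes, zero at the start; "wrist_torque": the same for the moment, N m; "grip_width": finger opening in m.
Only numpy, scipy, OpenCV 4.12 (cv2) and the standard library are available. Lean on these libraries where they do the work, as an engineer would, in place of code of your own. Each camera call takes 0.05 s, during which the arm holds its last target.

## Working session

There is one attempt and no reset: what is moved stays moved. The work goes in short steps, Python scripts to look and compute and a tool call to move; the robot and the scene stay as the last step left them, time stands still between calls to the robot, and variables do not carry over. Pictures are saved under pics/ and viewed, and the job is handed in when it is done.

Besides the shell and the picture viewer there is one more tool, called after "Emit:" as name(argument=value, ...) on one line, values as JSON. arm_command: Moves the arm, as the interface text tells. Its arguments: {"type":"object","properties":{"deltas":{"type":"string"},"force":{"type":"number"}},"required":["deltas"]}

```bash
ls; mkdir -p pics; python3 - <<'E'
from station import bot,cams,job
import cv2
s=bot.get_state(); print(s)
for n in("side","top"):
    cv2.imwrite(f"pics/{n}0.png",cams.camera(n)[:,:,::-1]); print(cams.camera_params(n))
E
```

```text
pics
{'t': 0.0, 'joints': array([-7.68612076e+01,  1.18818160e+01,  8.84029747e+01, -3.68208184e-04,
        7.98427894e+01, -8.62417397e+00]), 'joint_velocities': array([ 0.06667934, -0.03239374, -0.08202329, -0.03502163, -0.0287838 ,
        0.0953645 ]), 'tau': array([-8.26405885e-04, -3.70876086e+01, -2.81417513e+01,  6.97309943e-02,
        3.62148404e-02, -1.64627863e-04]), 'tcp_pos': array([ 0.21296861, -0.53317302,  0.17443012]), 'ee_rot': array([-1.79873808e+02, -1.87727432e-02,  2.17630110e+01]), 'wrist_force': array([ 0.439605  , -0.30745771,  0.29221244]), 'wrist_torque': array([-0.03814854, -0.02539157, -0.04315699]), 'grip_width': 0.0938570780753189}
{'K': array([[484.46897764,   0.        , 253.61449741],
       [  0.        , 484.46897764, 184.87484105],
       [  0.        ,   0.        ,   1.        ]]), 'R': array([[-0.7348704 , -0.67798999,  0.01717773],
       [-0.51235678,  0.53839008, -0.66904907],
       [ 0.44436025, -0.50046548, -0.7430197 ]]), 't': array([0.48119227, 0.28514298, 1.21072709])}
{'K': array([[422.50068555,   0.        , 258.68046803],
       [  0.        , 422.50068555, 196.2855514 ],
       [  0.        ,   0.        ,   1.        ]]), 'R': array([[-0.00942115, -0.9998881 , -0.01162051],
       [-0.9811414 ,  0.01148694, -0.19294972],
       [ 0.19306162,  0.00958355, -0.98113983]]), 't': array([0.09876484, 0.54345473, 0.91570523])}
```

View pics/side0.png

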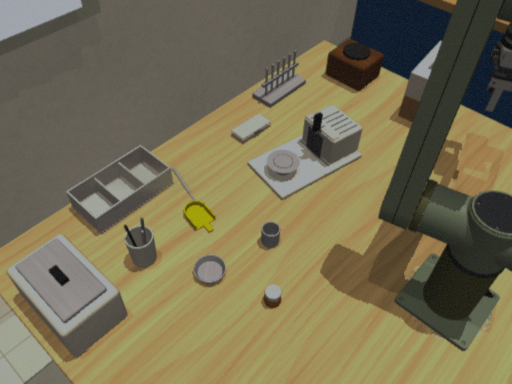

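View pics/top0.png

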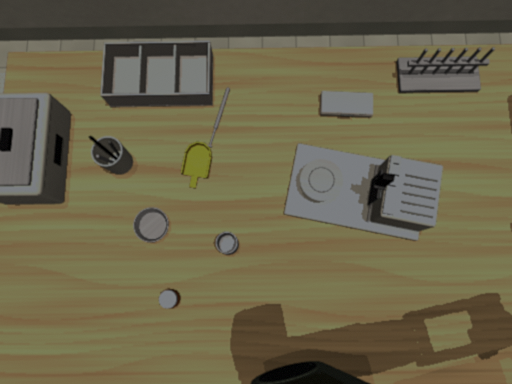

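The cup is at about top (227,243) and side (270,235). The pan is at top (321,180), and the shutter grip at top (382,181) and side (315,128). I'll zoom in next.

```bash
python3 - <<'E'
import cv2
t=cv2.imread("pics/top0.png");s=cv2.imread("pics/side0.png")
a=cv2.resize(t[130:270,190:450],None,fx=3,fy=3,interpolation=cv2.INTER_CUBIC)
cv2.imwrite("pics/t0c.png",a)
b=cv2.resize(s[95:265,240:370],None,fx=3.5,fy=3.5,interpolation=cv2.INTER_CUBIC)
cv2.imwrite("pics/s0c.png",b)
E
```

```text
(no output)
```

View pics/t0c.png

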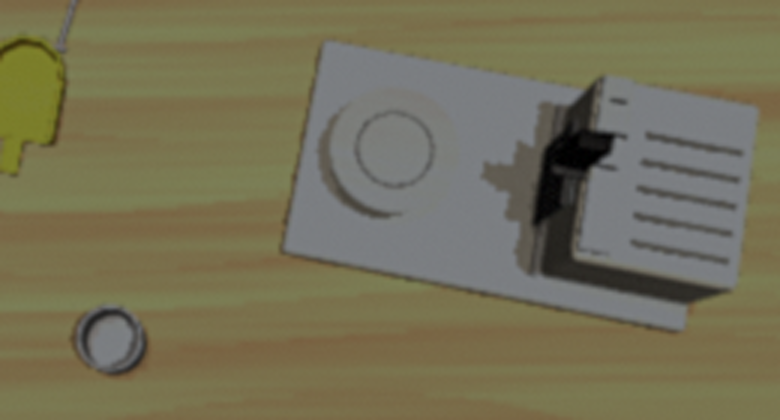

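View pics/s0c.png

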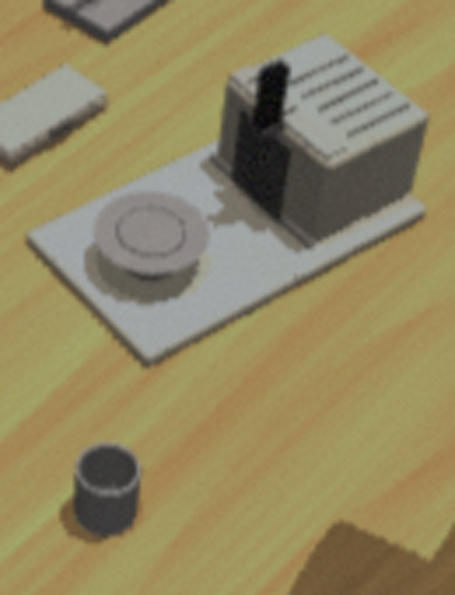

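Pan circle is at about top-crop (395,149) and side-crop (151,231). The cup rim is at top-crop (111,340) and side-crop (108,469). The plate's corners are visible in the top crop. The shutter is shut. Next I'll measure by fits.

```bash
cat > h.py <<'E'
import numpy as np,cv2
from station import bot,cams,job
P={n:cams.camera_params(n) for n in("side","top")}
def ray(n,px):
    p=P[n];d=p["R"].T@np.linalg.inv(p["K"])@np.array([px[0],px[1],1.]);c=-p["R"].T@p["t"];return c,d/np.linalg.norm(d)
def onz(n,px,z):
    c,d=ray(n,px);return c+d*(z-c[2])/d[2]
def tri(a,b):
    A=np.zeros((3,3));v=np.zeros(3)
    for n,px in(("top",a),("side",b)):
        c,d=ray(n,px);M=np.eye(3)-np.outer(d,d);A+=M;v+=M@c
    return np.linalg.solve(A,v)
def proj(n,X):
    p=P[n];x=p["K"]@(p["R"]@np.array(X)+p["t"]);return x[:2]/x[2]
E
python3 - <<'E'
from h import *
T=lambda x,y:((x+.5)/3-.5+190,(y+.5)/3-.5+130)
S=lambda x,y:((x+.5)/3.5-.5+240,(y+.5)/3.5-.5+95)
print("pan",onz("top",T(395,149),.05),onz("side",S(151,231),.05),tri(T(395,149),S(151,231)))
print("cup rim",onz("top",T(110.5,340.5),.056),onz("side",S(107.5,469.5),.056),tri(T(110.5,340.5),S(107.5,469.5)))
c=[onz("top",T(*p),.015) for p in((322,42),(283,252),(683,331))]
print(c); e=c[0]-c[1];f=c[1]-c[2]
print(np.linalg.norm(e),np.linalg.norm(f),np.degrees(np.arctan2(e[1],e[0])),np.degrees(np.arctan2(-f[0],f[1])))
for p in((618,100),(612,168)): print("tick",onz("top",T(*p),.116))
cs=[onz("side",S(*p),.015) for p in((27,238),(150,362),(424,211))]; print(cs)
for a,b in((0,1),(1,2)):
    e=cs[b]-cs[a];print(np.linalg.norm(e),np.degrees(np.arctan2(e[1],e[0])))
# pan outline & cup contours in images
g=cv2.cvtColor(cv2.imread("pics/top0.png"),cv2.COLOR_BGR2HSV)
roi=g[215:270,205:250]; m=(roi[:,:,1]<60).astype(np.uint8)
k,l,st,ce=cv2.connectedComponentsWithStats(m)
i=1+np.argmax(st[1:,4]);print(st[i]+[205,215,0,0,0],ce[i]+[205,215])
E
```

```text
pan [ 0.58348084 -0.05246491  0.05      ] [ 0.58188334 -0.04907099  0.05      ] [ 0.58477262 -0.0531231   0.04500241]
cup rim [0.43774794 0.16612821 0.056     ] [0.43769713 0.17160546 0.056     ] [0.43942806 0.16732269 0.04967859]
[array([ 0.68201222, -0.00149267,  0.015     ]), array([0.50943204, 0.0338872 , 0.015     ]), array([ 0.44395532, -0.27514708,  0.015     ])]
0.17616939302188328 0.3158945850386148 -11.585423343695217 -11.962647382721281
tick [ 0.60225154 -0.20533591  0.116     ]
tick [ 0.55199963 -0.19744909  0.116     ]
[array([0.6766122 , 0.00526643, 0.015     ]), array([0.5043556 , 0.04000428, 0.015     ]), array([ 0.44103161, -0.26683108,  0.015     ])]
0.17572437376419386 168.59845862034797
0.31330155624006306 -101.66086024731729
[215 231  23  23 416] [226.35817308 242.38942308]
```

Emit:
arm_command(deltas="1.5 -1.8 0 -0.03 1; 3.8 -4.6 0 -0.07 1; 6.2 -7.5 0 -0.12 1; 8.6 -10.4 0 -0.17 1; 11 -13.3 0 -0.22 1; 13.4 -16.2 0 -0.27 1; 15.8 -19.1 0 -0.32 1; 18.2 -22 0 -0.38 1; 20.8 -25.2 0 -0.44 1; 23.4 -28.4 0 -0.5 1", force=30)

```text
t: 1.1
tcp_pos: [0.3251, -0.1818, 0.1752]
ee_rot: [-180.0, -0.0, 50.5]
wrist_force: [1.2, 0.7, 0.9]
grip_width: 0.0941
```

```bash
cat >> h.py <<'E'
def delta(target,yaw=None):
    s=bot.get_state();y=np.radians(s["ee_rot"][2]);d=np.array(target)-s["tcp_pos"]
    t=[d[0]*np.cos(y)+d[1]*np.sin(y),d[0]*np.sin(y)-d[1]*np.cos(y),-d[2]]
    print("t",s["t"],"tcp",s["tcp_pos"].round(4),"rot",s["ee_rot"].round(2),"F",s["wrist_force"].round(2),"w",s["grip_width"])
    print("delta cm",np.round(np.array(t)*100,2),"yaw rad",None if yaw is None else round(float(-np.radians(yaw-s["ee_rot"][2])),3))
E
python3 -c "
from h import *
delta([.438,.168,.15],78.2)"
```

```text
t 1.1 tcp [ 0.3251 -0.1818  0.1752] rot [-1.7998e+02 -1.0000e-02  5.0500e+01] F [1.23 0.68 0.86] w 0.09411351636316061
delta cm [ 34.17 -13.54   2.52] yaw rad -0.483
```

Emit:
arm_command(deltas="3 -1.2 0 -0.04 1; 6.6 -2.6 0 -0.09 1; 10.4 -4.1 0 -0.14 1; 14.2 -5.6 0 -0.19 1; 18 -7.1 0 -0.24 1; 21.8 -8.6 0.5 -0.29 1; 25.6 -10.1 1 -0.35 1; 29.4 -11.6 1.5 -0.4 1; 32.4 -12.8 2 -0.45 1; 34.2 -13.5 2.5 -0.483 1")

```text
t: 2.1
tcp_pos: [0.439, 0.1684, 0.1499]
ee_rot: [-180.0, -0.0, 78.3]
wrist_force: [-0.1, -0.2, 0.4]
grip_width: 0.094
```

```bash
python3 - <<'E'
from h import *
for n in("side","top"):
    i=cams.camera(n)[:,:,::-1];cv2.imwrite(f"pics/{n}1.png",i)
    c=i[130:270,205:335] if n=="side" else i[150:300,160:310]
    cv2.imwrite(f"pics/{n}1c.png",cv2.resize(c,None,fx=3.8,fy=3.8,interpolation=cv2.INTER_CUBIC))
delta([.438,.168,.05],78.2)
s=bot.get_state()
print(proj("side",s["tcp_pos"]),proj("top",s["tcp_pos"]))
E
```

```text
t 2.2 tcp [0.4384 0.1678 0.1493] rot [-1.7987e+02  3.0000e-02  7.8290e+01] F [-0.56 -0.5   0.75] w 0.09345560687425034
delta cm [ 0.01 -0.04  9.93] yaw rad 0.002
[272.74800942 205.27296889] [221.68585635 238.97775441]
```

View pics/side1c.png

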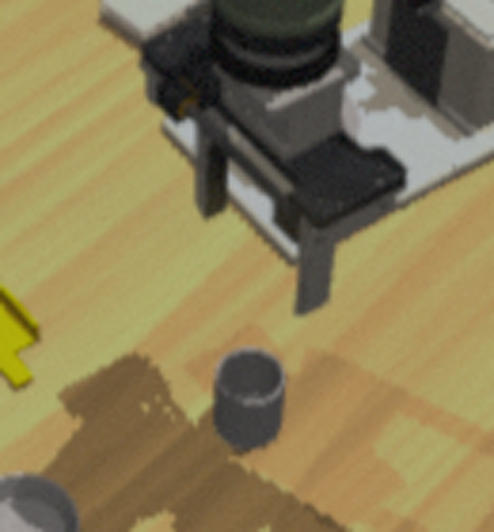

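View pics/top1c.png

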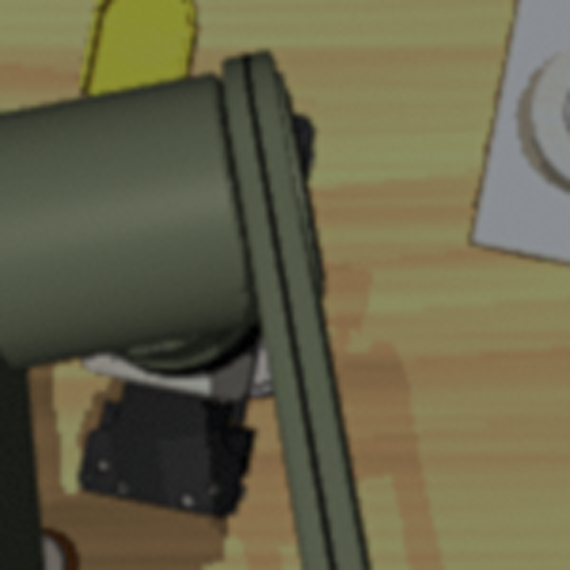

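```bash
python3 - <<'E'
from h import *
X=np.array([.439,.1684,.1499]);y=np.radians(78.3);u=np.array([np.cos(y),np.sin(y),0]);v=np.array([np.sin(y),-np.cos(y),0])
im=cv2.imread("pics/side1c.png")
for a in(-.008,.008):
  for b in(-.0595,-.047,.047,.0595):
    for z,col in((0,(0,0,255)),(.019,(0,255,0))):
      p=(proj("side",X+a*u+b*v+[0,0,z])-[205,130]+.5)*3.8-.5
      cv2.circle(im,tuple(int(round(q)) for q in p),2,col,-1)
c=[.438,.168,0]
for (cx,cy,cc) in((.438,.166,(255,0,0)),(.438,.170,(0,255,255))):
  for z in(0,.056):
    pts=np.array([(proj("side",[cx+.025*np.cos(t),cy+.025*np.sin(t),z])-[205,130]+.5)*3.8-.5 for t in np.linspace(0,6.28,30)])
    cv2.polylines(im,[pts.round().astype(int)],True,cc,1)
cv2.imwrite("pics/side1d.png",im)
E
```

```text
(no output)
```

View pics/side1d.png

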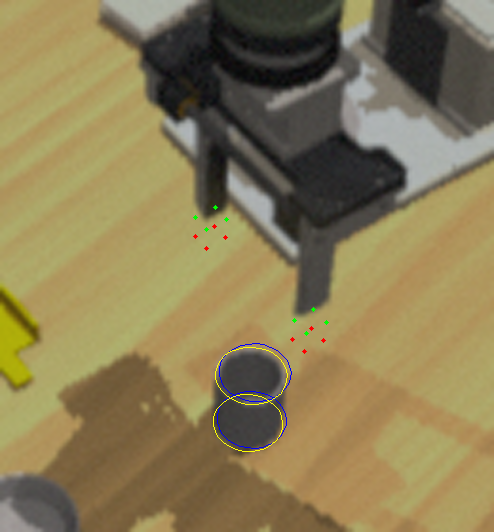

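Fingertips show up 9 px higher in the side view than the reported TCP implies. I'll take another picture now that the arm has settled.

```bash
python3 - <<'E'
from h import *
s=bot.get_state();X=s["tcp_pos"];y=np.radians(s["ee_rot"][2]);u=np.array([np.cos(y),np.sin(y),0]);v=np.array([np.sin(y),-np.cos(y),0])
im=cams.camera("side")[:,:,::-1];im=cv2.resize(im[130:270,205:335],None,fx=4,fy=4,interpolation=cv2.INTER_CUBIC)
print(X,s["joints"])
for a in(-.008,.008):
  for b in(-.0595,-.047,.047,.0595):
    for z,col in((0,(0,0,255)),(.019,(0,255,0))):
      p=(proj("side",X+a*u+b*v+[0,0,z])-[205,130]+.5)*4-.5
      cv2.circle(im,tuple(int(round(q)) for q in p),1,col,-1)
cv2.imwrite("pics/side2d.png",im)
E
```

```text
[0.43839787 0.16782113 0.14933033] [1.03461995e+01 2.98257469e-01 1.04256175e+02 2.51720765e-02
 7.55810589e+01 2.20509259e+01]
```

View pics/side2d.png

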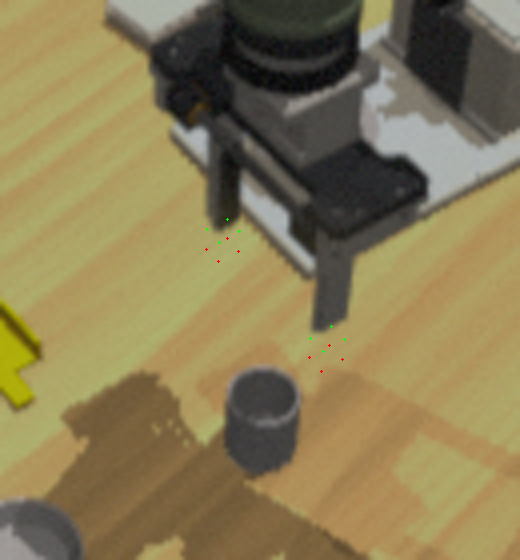

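The offset persists with the arm settled: the tips sit about 33 crop px, or 8 px, above the projection. I'll triangulate the hand's black block in both views to find out whether the error is in height or sideways.

```bash
python3 - <<'E'
from h import *
a=cv2.imread("pics/side1.png")[135:190,235:315];b=cv2.imread("pics/top1.png")[235:290,175:235]
g=lambda i:np.clip((i/255.)**.5*255,0,255).astype(np.uint8)
A=cv2.resize(g(a),None,fx=5,fy=5,interpolation=cv2.INTER_CUBIC);B=cv2.resize(g(b),None,fx=5,fy=5,interpolation=cv2.INTER_CUBIC)
cv2.imwrite("pics/blk.png",np.hstack([A,B]));print(A.shape,B.shape)
X=np.array([.439,.1684,.1499]);y=np.radians(78.3);u=np.array([np.cos(y),np.sin(y),0]);v=np.array([np.sin(y),-np.cos(y),0])
for s in(-1,1):
  for z in(.097,.13): 
    q=X-.0885*v+s*.0375*u+[0,0,z];print(s,z,proj("side",q),proj("top",q))
E
```

```text
(275, 400, 3) (275, 300, 3)
-1 0.097 [310.86741768 195.34129152] [226.22232219 287.06007584]
-1 0.13 [312.42001503 185.6843095 ] [224.51172772 287.41103636]
1 0.097 [285.00199621 209.93319806] [184.65948564 278.63338467]
1 0.13 [285.99550401 200.34101752] [181.06948342 278.5997393 ]
```

View pics/blk.png

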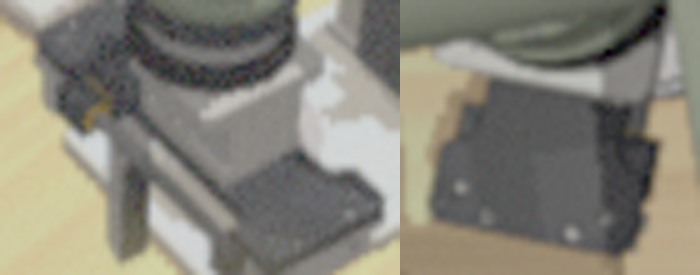

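Top-view block corners match the reported xy, so the question is height: do the tips retract when the jaws open? I'll lower safely to just above the rim with the jaws narrowed, then look.

Emit:
arm_command(deltas="0 0 0.5 0 0.75; 0 0 1.5 0 0.75; 0 0 2.5 0 0.75; 0 0 3.5 0 0.75; 0 0 4.5 0 0.75; 0 0 5.5 0 0.75; 0 0 6.3 0 0.75; 0 0 6.8 0 0.75; 0 0 7 0 0.75; 0 0 7 0 0.75")

```text
t: 3.25
tcp_pos: [0.4391, 0.1661, 0.0804]
ee_rot: [-180.0, 0.0, 78.1]
wrist_force: [0.8, -0.2, 0.6]
grip_width: 0.0702
```

```bash
cat >> h.py <<'E'
def sidepic(name,x0,y0,w,h,f=4):
    s=bot.get_state();X=s["tcp_pos"];y=np.radians(s["ee_rot"][2]);u=np.array([np.cos(y),np.sin(y),0]);v=np.array([np.sin(y),-np.cos(y),0]);W=s["grip_width"]/2
    im=cams.camera("side")[:,:,::-1];im=cv2.resize(im[y0:y0+h,x0:x0+w],None,fx=f,fy=f,interpolation=cv2.INTER_CUBIC)
    for a in(-.008,.008):
      for b in(-W-.0125,-W,W,W+.0125):
        for z,col in((0,(0,0,255)),(.019,(0,255,0))):
          p=(proj("side",X+a*u+b*v+[0,0,z])-[x0,y0]+.5)*f-.5
          cv2.circle(im,tuple(int(round(q)) for q in p),1,col,-1)
    cv2.imwrite("pics/"+name,im);print(s["t"],X,s["wrist_force"],s["grip_width"])
E
python3 -c "
from h import *
sidepic('side3.png',205,140,140,140)"
```

```text
3.25 [0.43908518 0.16610139 0.08036357] [ 0.79193948 -0.20428291  0.61279074] 0.07024101385070029
```

View pics/side3.png

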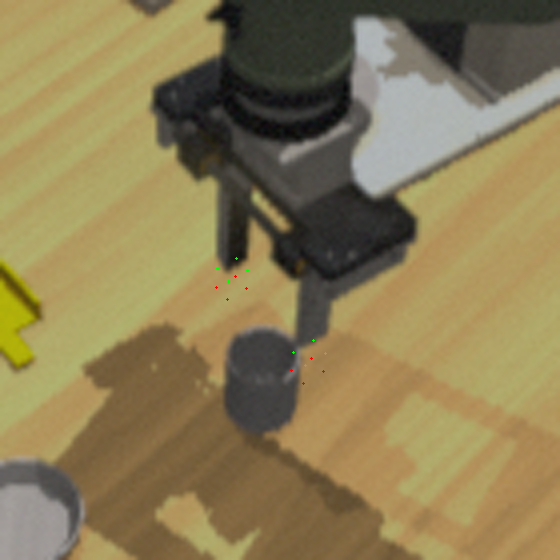

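The offset is still the same, about (+2,-8) px. I'll open fully and lower further. Comparing the tips with the cup itself should settle it.

Emit:
arm_command(deltas="0 0 0 0 1; 0 0 0 0 1; 0 0 0.3 0 1; 0 0 0.8 0 1; 0 0 1.4 0 1; 0 0 2 0 1; 0 0 2.6 0 1; 0 0 3.2 0 1; 0 0 3.5 0 1; 0 0 3.5 0 1")

```text
t: 4.3
tcp_pos: [0.4385, 0.166, 0.0449]
ee_rot: [-179.9, 0.0, 78.1]
wrist_force: [-0.4, -0.4, 0.8]
grip_width: 0.0945
```

```bash
python3 -c "
from h import *
sidepic('side4.png',205,140,140,140)"
```

```text
4.3 [0.43853165 0.16595774 0.04485104] [-0.40671311 -0.35148521  0.763154  ] 0.09449220571706289
```

View pics/side4.png

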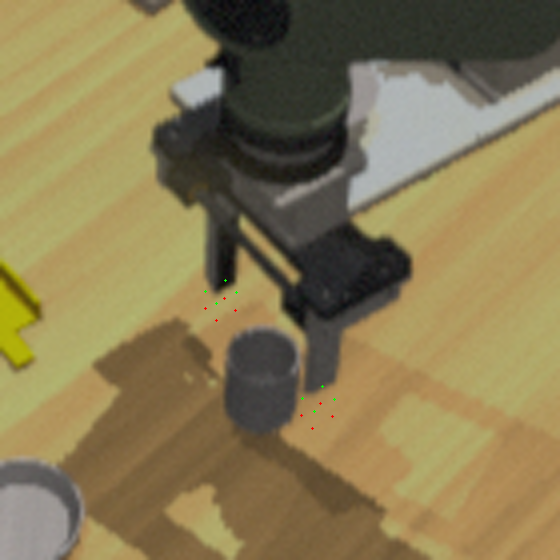

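```bash
python3 - <<'E'
from h import *
for a,b in(((221,285.4),(311,176)),((182,278.6),(285,187.5))):
    X=tri(a,b);print(X,proj("top",X)-a,proj("side",X)-b)
# base
print(proj("side",[0,0,0]),proj("top",[0.439,.168,.05]))
im=cams.camera("top")[:,:,::-1];cv2.imwrite("pics/top4.png",im)
cv2.imwrite("pics/top4c.png",cv2.resize(im[190:320,150:300],None,fx=4,fy=4,interpolation=cv2.INTER_CUBIC))
cv2.imwrite("pics/base.png",cv2.resize(cv2.imread("pics/side0.png")[180:350,380:512],None,fx=3.5,fy=3.5,interpolation=cv2.INTER_CUBIC))
E
```

```text
[0.34921096 0.15292827 0.31055998] [-0.25466796 -0.4593546 ] [0.3775849  0.07781381]
[0.36395917 0.21773961 0.31260456] [-1.45874387 -2.60542412] [2.19332207 0.54465593]
[446.16220503 298.97398889] [225.90349974 242.8424713 ]
```

View pics/top4c.png

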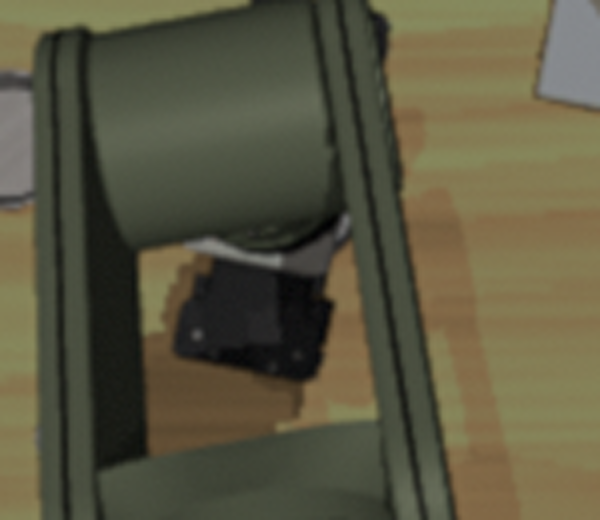

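View pics/base.png

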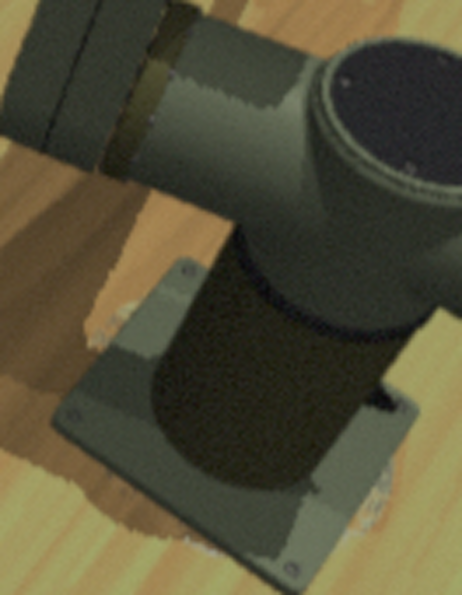

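Triangulated xy matches the report, and the side camera agrees with the robot base. So the visible tips seem to sit about 30 mm above the reported TCP. A reported height of about 10 mm is safe under either reading, so I'll descend to that in steps.

Emit:
arm_command(deltas="0.3 0 0.4 0 1; 0.3 0 0.8 0 1; 0.3 0 1.2 0 1; 0.3 0 1.6 0 1; 0.3 0 2 0 1; 0.3 0 2.3 0 1; 0.3 0 2.6 0 1; 0.3 0 2.6 0 1; 0.3 0 2.6 0 1; 0.3 0 2.6 0 1")

```text
t: 5.4
tcp_pos: [0.44, 0.169, 0.0197]
ee_rot: [180.0, -0.0, 78.1]
wrist_force: [-0.2, -0.5, 0.1]
grip_width: 0.0936
```

```bash
python3 -c "
from h import *
sidepic('side5.png',205,140,140,140)"
```

```text
5.4 [0.43998407 0.16904439 0.01973216] [-0.16721834 -0.48262644  0.12297126] 0.09364651653532219
```

View pics/side5.png

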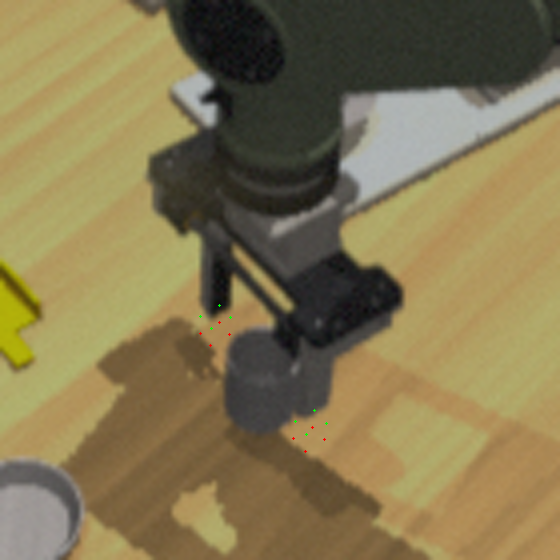

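Emit:
arm_command(deltas="0 0 0.3 0 1; 0 0 0.6 0 1; 0 0 0.9 0 1; 0 0 1 0 1; 0 0 1 0 0.5; 0 0 1 0 0.45; 0 0 1 0 0.4; 0 0 1 0 0.3; 0 0 1 0 0.3; 0 0 1 0 0.3", force=25)

```text
t: 6.45
tcp_pos: [0.4397, 0.169, 0.0096]
ee_rot: [-180.0, -0.0, 78.1]
wrist_force: [-0.4, 0.1, 1.1]
grip_width: 0.0501
```

```bash
python3 -c "
from h import *
sidepic('side6.png',205,140,140,140)"
```

```text
6.45 [0.43967888 0.16902207 0.00960999] [-0.44019985  0.13191314  1.10328396] 0.050133680201049594
```

View pics/side6.png

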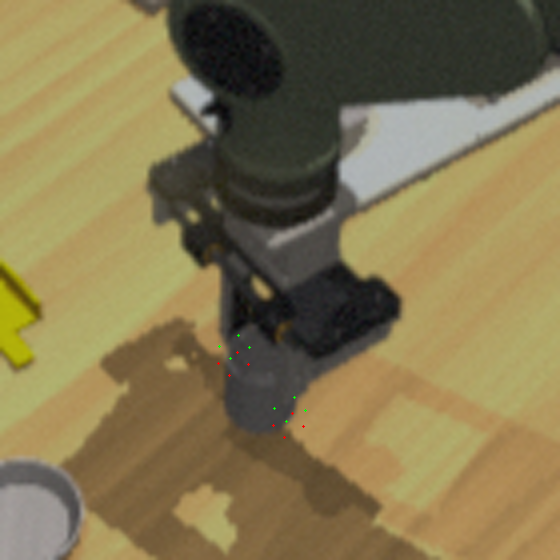

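Width reads 50.1 mm, so the cup is gripped. Lifting now.

Emit:
arm_command(deltas="0 0 -0.2 0 0.3; 0 0 -0.5 0 0.3; 0 0 -1 0 0.3; 0 0 -2 0 0.3; 0 0 -3.5 0 0.3; 0 0 -5.5 0 0.3; 0 0 -7.5 0 0.3; 0 0 -9.5 0 0.3; 0 0 -11 0 0.3; 0 0 -12 0 0.3")

```text
t: 7.5
tcp_pos: [0.4407, 0.1692, 0.1317]
ee_rot: [179.8, -0.1, 78.1]
wrist_force: [0.1, 0.1, -2.1]
grip_width: 0.0498
```

```bash
python3 -c "
from h import *
sidepic('side7.png',205,110,140,140)
delta([.5847,-.0508,.13],78.2)"
```

```text
7.5 [0.44067941 0.16920136 0.13171808] [ 0.13086996  0.11149171 -2.14164062] 0.049752132178595074
t 7.55 tcp [0.4416 0.1694 0.1328] rot [ 1.7974e+02 -1.1000e-01  7.8090e+01] F [ 0.26 -0.73 -1.25] w 0.04999517959173281
delta cm [-18.59  18.55   0.28] yaw rad -0.002
```

View pics/side7.png

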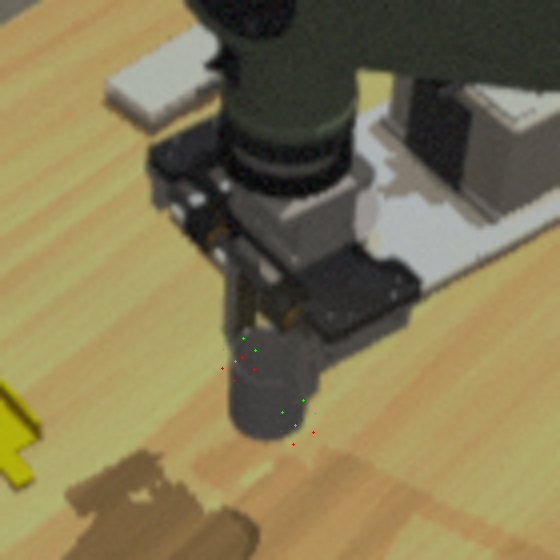

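Emit:
arm_command(deltas="-0.7 0.7 0 0 0.3; -2 2 0 0 0.3; -4 4 0 0 0.3; -6.5 6.5 0 0 0.3; -9.3 9.3 0 0 0.3; -12 12 0 0 0.3; -14.5 14.5 0 0 0.3; -16.6 16.6 0 0 0.3; -18 18 0 0 0.3; -18.6 18.5 0 0 0.3")

```text
t: 8.55
tcp_pos: [0.5824, -0.0537, 0.1279]
ee_rot: [-179.9, 0.0, 77.9]
wrist_force: [0.1, 0.1, -2.9]
grip_width: 0.0499
```

```bash
python3 - <<'E'
from h import *
sidepic('side8.png',220,80,140,140)
im=cams.camera("top")[:,:,::-1]; cv2.imwrite("pics/top8.png",cv2.resize(im[120:260,240:440],None,fx=3.5,fy=3.5,interpolation=cv2.INTER_CUBIC))
delta([.5847,-.0508,.07],78.2)
E
```

```text
8.55 [ 0.58237127 -0.05367929  0.12790486] [ 0.09303735  0.0844796  -2.86808787] 0.0499091157470983
t 8.65 tcp [ 0.5817 -0.0522  0.1282] rot [-179.86   -0.     77.98] F [ 0.17  0.57 -3.24] w 0.050183868304933446
delta cm [0.2  0.26 5.82] yaw rad -0.004
```

View pics/side8.png

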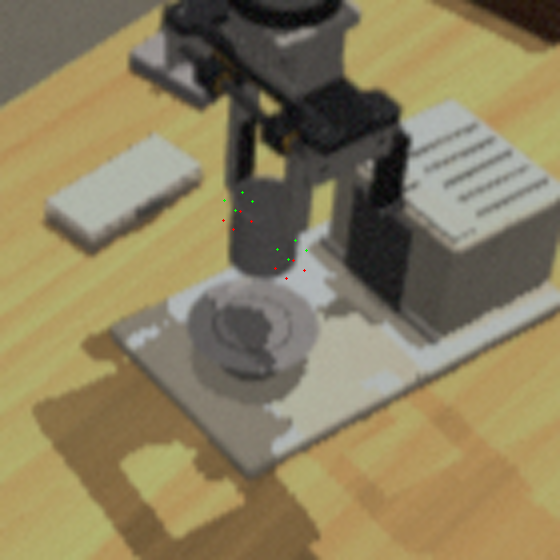

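View pics/top8.png

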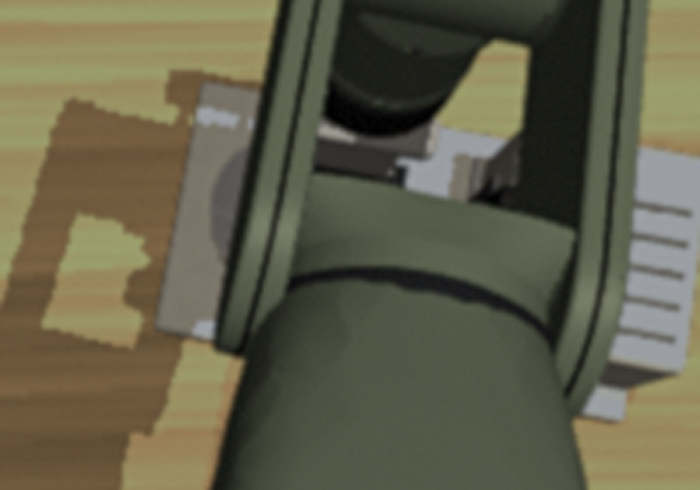

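```bash
python3 - <<'E'
from h import *
inv=lambda x,y:((x+.5)/4-.5+220,(y+.5)/4-.5+80)
zb=.1285-.0096
print("pan side",onz("side",inv(254,324.5),.05))
print("cup bottom",onz("side",inv(264,254),zb),"rim",onz("side",inv(267,193.5),zb+.056))
for n,X in(("pan@zb",[.5819,-.0491,zb]),("rim",[.5819,-.0491,zb+.056])):
  p=proj("side",X); print(n,(p-[220,80]+.5)*4-.5)
E
```

```text
pan side [ 0.58084981 -0.04943033  0.05      ]
cup bottom [ 0.58104817 -0.05423871  0.1189    ] rim [ 0.58375353 -0.05497307  0.1749    ]
pan@zb [258.53315005 256.95216315]
rim [263.63930946 198.71427447]
```

Side view puts the cup about 3 mm short in y. I'll correct that and lower to about 1 cm above the pan.

Emit:
arm_command(deltas="0.1 0.1 0.3 0 0.3; 0.2 0.1 0.9 0 0.3; 0.3 0.1 1.7 0 0.3; 0.3 0.1 2.6 0 0.3; 0.3 0.1 3.5 0 0.3; 0.3 0.1 4.3 0 0.3; 0.3 0.1 5 0 0.3; 0.3 0.1 5.4 0 0.3; 0.3 0.1 5.6 0 0.3; 0.3 0.1 5.6 0 0.3")

```text
t: 9.65
tcp_pos: [0.5839, -0.0485, 0.0734]
ee_rot: [-180.0, -0.0, 78.1]
wrist_force: [0.5, 0.3, -1.6]
grip_width: 0.0499
```

```bash
python3 - <<'E'
from h import *
sidepic('side9.png',220,80,140,140)
delta([.583,-.05,.0596],78.2)
E
```

```text
9.65 [ 0.58390129 -0.04850091  0.07335225] [ 0.48468441  0.25953606 -1.60902763] 0.049910977091652896
t 9.7 tcp [ 0.5841 -0.0486  0.0737] rot [179.98  -0.    78.08] F [-0.26  0.25 -1.98] w 0.050081177674783234
delta cm [-0.16 -0.08  1.41] yaw rad -0.002
```

View pics/side9.png

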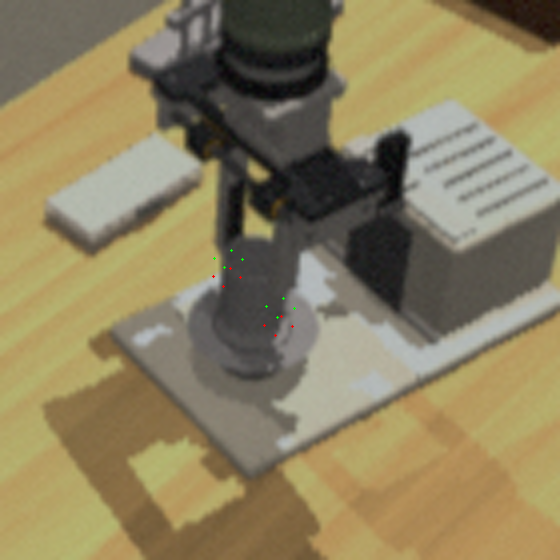

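Emit:
arm_command(deltas="0 0 0.2 0 0.3; 0 0 0.4 0 0.3; 0 0 0.6 0 0.3; 0 0 0.8 0 0.3; 0 0 0.95 0 0.3; 0 0 1.1 0 0.3; 0 0 1.2 0 0.3; 0 0 1.3 0 0.3; 0 0 1.4 0 0.3; 0 0 1.5 0 0.3")

```text
t: 10.7
tcp_pos: [0.584, -0.0485, 0.0586]
ee_rot: [180.0, 0.0, 78.1]
wrist_force: [-0.5, -0.4, -1.8]
grip_width: 0.05
```

```bash
python3 - <<'E'
from h import *
sidepic('side10.png',220,80,140,140)
delta([.583,-.05,.0526],78.2)
E
```

```text
10.7 [ 0.58398812 -0.04847028  0.05858704] [-0.46378567 -0.35809406 -1.8249153 ] 0.05001090574279907
t 10.75 tcp [ 0.584  -0.0485  0.0585] rot [180.    -0.    78.08] F [-0.17 -0.03 -1.76] w 0.04968886977754414
delta cm [-0.17 -0.06  0.59] yaw rad -0.002
```

View pics/side10.png

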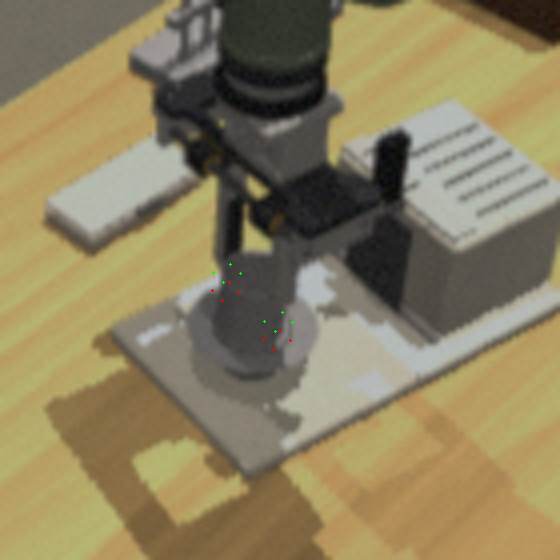

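Emit:
arm_command(deltas="0 0 0.1 0 0.3; 0 0 0.15 0 0.3; 0 0 0.2 0 0.3; 0 0 0.25 0 0.3; 0 0 0.3 0 0.3; 0 0 0.35 0 0.3; 0 0 0.4 0 0.3; 0 0 0.45 0 0.3; 0 0 0.5 0 0.3; 0 0 0.5 0 0.3")

```text
t: 11.75
tcp_pos: [0.5841, -0.0485, 0.0536]
ee_rot: [180.0, -0.0, 78.1]
wrist_force: [0.3, 0.8, 0.3]
grip_width: 0.0501
```

```bash
python3 - <<'E'
from h import *
sidepic('side11.png',220,80,140,140)
delta([.583,-.05,.0526],78.2)
E
```

```text
11.75 [ 0.58405681 -0.0484888   0.05357938] [0.29476322 0.81449387 0.34917104] 0.05009397859887352
t 11.8 tcp [ 0.584  -0.0485  0.0536] rot [179.99  -0.    78.08] F [-1.64  0.34  0.12] w 0.049497443623303404
delta cm [-0.17 -0.07  0.1 ] yaw rad -0.002
```

View pics/side11.png

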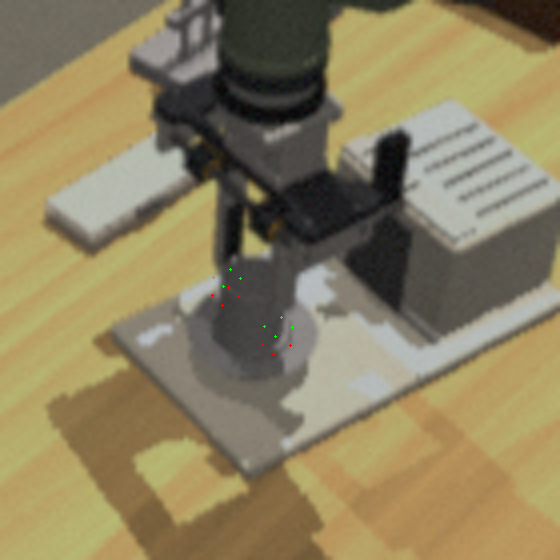

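The wrist force has gone from about -2 N to 0, so the pan is carrying the cup after about 6 mm of sink. Opening gradually.

Emit:
arm_command(deltas="0 0 0 0 0.53; 0 0 0 0 0.54; 0 0 0 0 0.55; 0 0 0 0 0.56; 0 0 0 0 0.58; 0 0 0 0 0.6; 0 0 0 0 0.64; 0 0 0 0 0.68; 0 0 0 0 0.72; 0 0 0 0 0.75")

```text
t: 12.8
tcp_pos: [0.5839, -0.0485, 0.0535]
ee_rot: [-180.0, -0.0, 78.1]
wrist_force: [0.3, -0.2, -0.8]
grip_width: 0.07
```

Emit:
arm_command(deltas="0 0 0 0 0.78; 0 0 -0.2 0 0.8; 0 0 -0.6 0 0.8; 0 0 -1.5 0 0.8; 0 0 -3 0 0.8; 0 0 -5 0 0.8; 0 0 -7.5 0 0.8; 0 0 -10 0 0.8; 0 0 -12 0 0.8; 0 0 -13.5 0 0.8")

```text
t: 13.8
tcp_pos: [0.5851, -0.0487, 0.192]
ee_rot: [179.8, 0.0, 78.1]
wrist_force: [1.0, -0.1, -0.4]
grip_width: 0.0755
```

```bash
python3 - <<'E'
from h import *
sidepic('side12.png',220,80,140,140)
im=cams.camera("top")[:,:,::-1]; cv2.imwrite("pics/top12.png",cv2.resize(im[120:260,240:440],None,fx=3.5,fy=3.5,interpolation=cv2.INTER_CUBIC))
delta([.560,-.169,.19],78.2)
E
```

```text
13.8 [ 0.58509248 -0.04871117  0.19199776] [ 1.04043518 -0.06880806 -0.40185404] 0.07548680072351187
t 13.9 tcp [ 0.5861 -0.049   0.1925] rot [1.7961e+02 1.0000e-02 7.8080e+01] F [-0.44  0.85  0.31] w 0.07516246044019192
delta cm [-12.29  -0.08   0.25] yaw rad -0.002
```

View pics/side12.png

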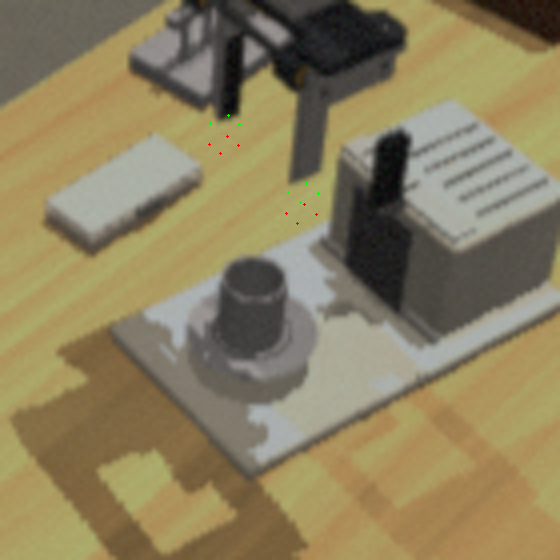

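View pics/top12.png

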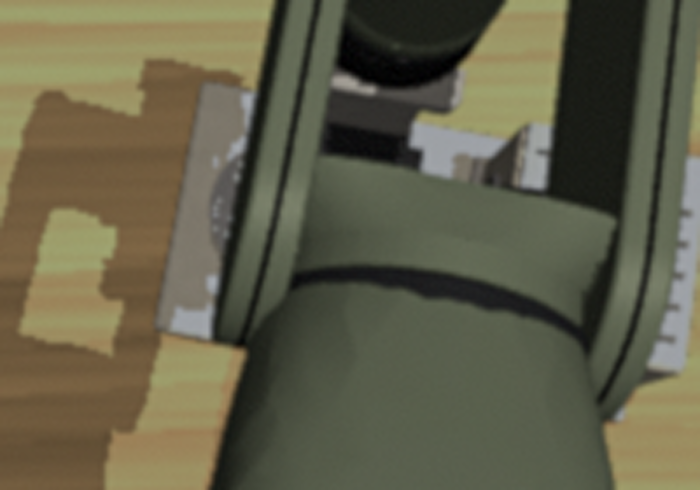

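```bash
python3 - <<'E'
from h import *
inv=lambda x,y:((x+.5)/4-.5+220,(y+.5)/4-.5+80)
im=cv2.imread("pics/side12.png");
print("rim",onz("side",inv(254,280),.1),"pan before",onz("side",inv(254,324.5),.05))
c=im[240:420,170:340];cv2.imwrite("pics/s12z.png",cv2.resize(np.clip((c/255.)**.6*255,0,255).astype(np.uint8),None,fx=3.3,fy=3.3))
E
```

```text
rim [ 0.58057791 -0.044289    0.1       ] pan before [ 0.58084981 -0.04943033  0.05      ]
```

View pics/s12z.png

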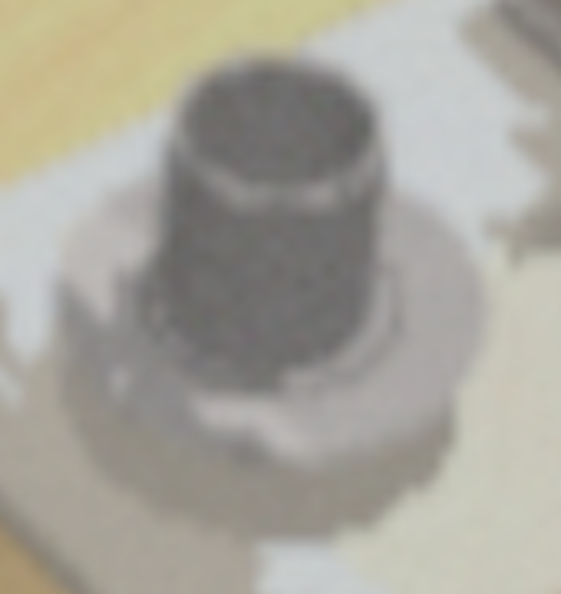

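The cup stands within about 1.5 mm of the pan's centre, comparing zoom coordinates of roughly (269,309) with (273,306). The shutter is still shut. Next I'll locate the grip.

```bash
python3 - <<'E'
from h import *
t=cv2.imread("pics/top0.png");s=cv2.imread("pics/side12.png")
g=lambda i:np.clip((i/255.)**.45*255,0,255).astype(np.uint8)
a=cv2.resize(g(t[150:205,360:410]),None,fx=8,fy=8,interpolation=cv2.INTER_CUBIC)
b=cv2.resize(g(s[110:220,360:440]),None,fx=4,fy=4,interpolation=cv2.INTER_CUBIC)
cv2.imwrite("pics/gt.png",np.hstack([a,b]))
E
```

```text
(no output)
```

View pics/gt.png

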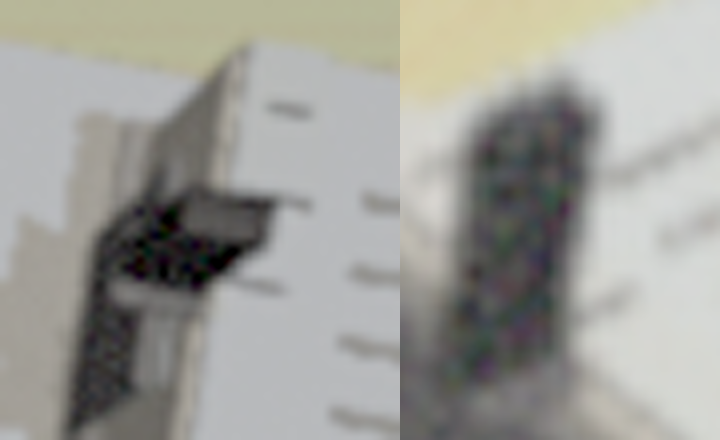

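```bash
python3 - <<'E'
from h import *
T=lambda x,y:((x+.5)/8-.5+360,(y+.5)/8-.5+150)
S=lambda x,y:((x-400+.5)/16-.5+220+90-0,(y+.5)/16-.5+80+27.5)
a=onz("top",T(262,288),.116);b=onz("top",T(290,108),.116);m=onz("top",T(277,201),.116)
print(a,m,b,b-a,np.linalg.norm(b-a))
gt=T(229,214);gs=S(540,100)
print("grip top",onz("top",gt,.176),onz("side",gs,.176),tri(gt,gs))
E
```

```text
[ 0.55226317 -0.1945704   0.116     ] [ 0.57621972 -0.20028614  0.116     ] [ 0.60210736 -0.20564084  0.116     ] [ 0.04984419 -0.01107044  0.        ] 0.05105877435087606
grip top [ 0.55822692 -0.16885289  0.176     ] [ 0.55742199 -0.16792193  0.176     ] [ 0.5584591  -0.1693396   0.17459308]
```

Emit:
arm_command(deltas="-0.4 0 -0.5 0 0.7; -1.2 0 -0.8 0 0.7; -2.6 0 -0.8 0 0.7; -4.4 0 -0.8 0 0.7; -6.4 0 -0.8 0 0.7; -8.3 0 -0.8 0 0.7; -10 0 -0.8 0 0.7; -11.3 0.1 -0.8 0 0.7; -12 0.1 -0.8 0 0.7; -12.2 0.1 -0.8 0 0.7")

```text
t: 14.9
tcp_pos: [0.5595, -0.1689, 0.1963]
ee_rot: [-180.0, -0.0, 78.0]
wrist_force: [-0.5, -0.1, -0.4]
grip_width: 0.0659
```

```bash
python3 - <<'E'
from h import *
sidepic('side13.png',240,70,140,140)
delta([.5595,-.168,.16],78.2)
E
```

```text
14.9 [ 0.55948488 -0.16888867  0.19633141] [-0.47181144 -0.07312623 -0.36455264] 0.0658793256597273
t 14.95 tcp [ 0.5596 -0.1686  0.1964] rot [-1.7999e+02 -1.0000e-02  7.8040e+01] F [ 0.96 -0.02 -0.35] w 0.06600543042356492
delta cm [ 0.06 -0.02  3.64] yaw rad -0.003
```

View pics/side13.png

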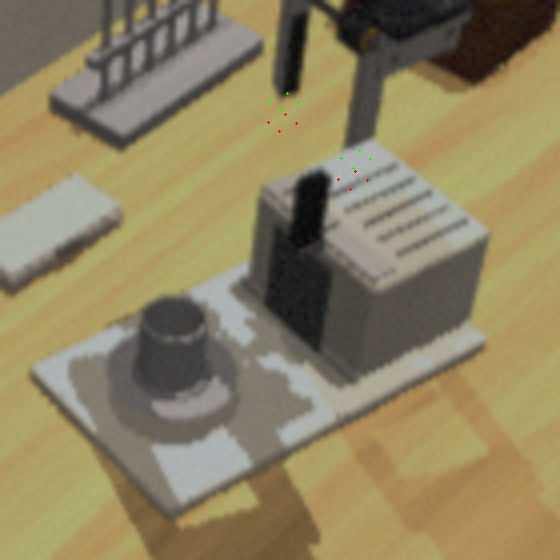

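Emit:
arm_command(deltas="0.1 0 0.4 0 0.7; 0.1 0 1.2 0 0.7; 0.1 0 2 0 0.7; 0.1 0 2.8 0 0.7; 0.1 0 3.6 0 0.7; 0.1 0 4.4 0 0.7; 0.1 0 5.2 0 0.7; 0.1 0 5.8 0 0.7; 0.1 0 6 0 0.7; 0.1 0 6 0 0.7")

```text
t: 15.95
tcp_pos: [0.5597, -0.167, 0.1361]
ee_rot: [-180.0, -0.0, 78.1]
wrist_force: [-0.3, 0.1, -0.7]
grip_width: 0.0656
```

```bash
python3 - <<'E'
from h import *
sidepic('side14.png',240,70,140,140)
delta([.5595,-.168,.125],78.2)
E
```

```text
15.95 [ 0.55973455 -0.16702238  0.13614121] [-0.30504912  0.09142675 -0.70471232] 0.0655798825330771
t 16.0 tcp [ 0.56   -0.1671  0.1366] rot [179.99   0.    78.08] F [-0.02  0.17  0.34] w 0.06596255133323739
delta cm [-0.09 -0.03  1.16] yaw rad -0.002
```

View pics/side14.png

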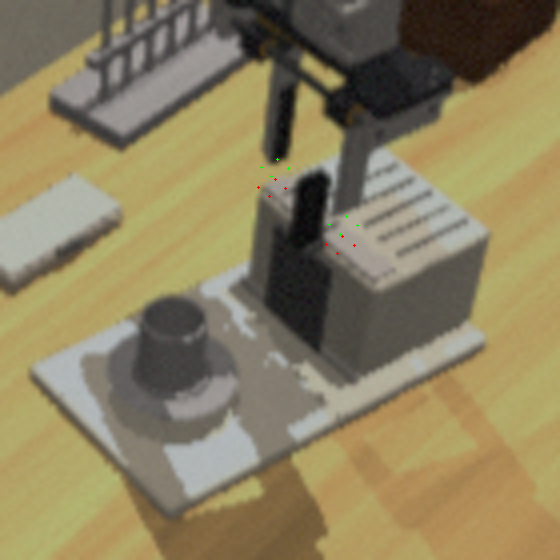

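Emit:
arm_command(deltas="0 0 0.3 0 0.7; 0 0 0.7 0 0.7; 0 0 1.1 0 0.7; 0 0 1.4 0 0.7; 0 0 1.4 0 0.5; 0 0 1.4 0 0.35; 0 0 1.4 0 0.25; 0 0 1.4 0 0.18; 0 0 1.4 0 0.1; 0 0 1.4 0 0.05", force=35)

```text
t: 17.0
tcp_pos: [0.56, -0.1671, 0.1227]
ee_rot: [180.0, 0.0, 78.1]
wrist_force: [-0.5, 0.3, -0.3]
grip_width: 0.0214
```

```bash
python3 - <<'E'
from h import *
sidepic('side15.png',240,70,140,140)
delta([.5595,-.168,.125],78.2)
E
```

```text
17.0 [ 0.55999457 -0.16709884  0.12266913] [-0.53571304  0.3183397  -0.34520408] 0.0213694780993853
t 17.05 tcp [ 0.5595 -0.167   0.1226] rot [-179.93    0.     78.08] F [-4.85  0.51  3.92] w 0.01737348090184606
delta cm [-0.1   0.03 -0.24] yaw rad -0.002
```

View pics/side15.png

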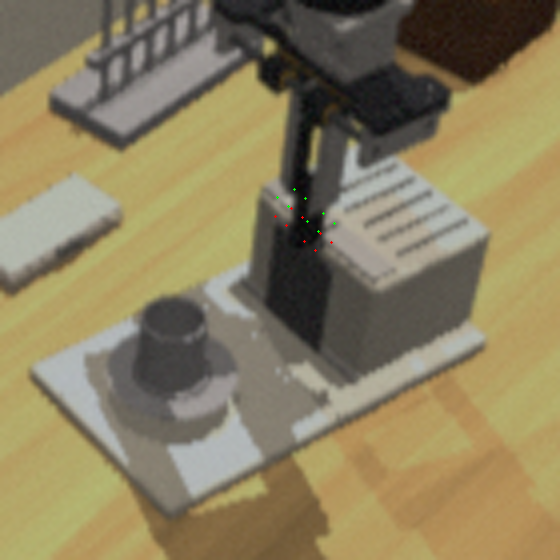

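Emit:
arm_command(deltas="0 0 0 0 0.03; 0 0 0 0 0.03; 0 0 0 0 0.03; 0 0 0 0 0.03; 0 0 0 0 0.03; 0 0 0 0 0.03; 0 0 0 0 0.03; 0 0 0 0 0.03; 0 0 0 0 0.03; 0 0 0 0 0.03", force=35)

```text
t: 18.05
tcp_pos: [0.5599, -0.1671, 0.1225]
ee_rot: [-180.0, -0.0, 78.1]
wrist_force: [-4.0, 0.2, 3.9]
grip_width: 0.0142
```

```bash
python3 - <<'E'
from h import *
delta([.5595,-.168,.125],78.2)
E
```

```text
t 18.05 tcp [ 0.5599 -0.1671  0.1225] rot [-179.99   -0.     78.08] F [-4.02  0.21  3.94] w 0.01415626877607767
delta cm [-0.1  -0.02 -0.25] yaw rad -0.002
```

Width is 14.2 mm, so the bar is held. Now I'll slide it 25 mm along tool +y.

Emit:
arm_command(deltas="0 0.1 0 0 0.03; 0 0.3 0 0 0.03; 0 0.6 0 0 0.03; 0 1 0 0 0.03; 0 1.4 0 0 0.03; 0 1.8 0 0 0.03; 0 2.1 0 0 0.03; 0 2.3 0 0 0.03; 0 2.45 0 0 0.03; 0 2.5 0 0 0.03")

```text
t: 19.05
tcp_pos: [0.5828, -0.172, 0.1225]
ee_rot: [-179.8, 0.0, 78.1]
wrist_force: [-10.1, 1.3, 7.9]
grip_width: 0.0138
```

```bash
python3 - <<'E'
from h import *
s=bot.get_state();d=s["tcp_pos"]-np.array([.5599,-.1671,.1225]);y=np.radians(78.08)
print("moved along jaw",d[0]*np.sin(y)-d[1]*np.cos(y))
sidepic('side16.png',270,80,100,100,5.5)
im=cams.camera("top")[:,:,::-1]; cv2.imwrite("pics/top16.png",cv2.resize(im[130:230,340:440],None,fx=5.5,fy=5.5,interpolation=cv2.INTER_CUBIC))
delta([.5595,-.168,.125],78.2)
E
```

```text
moved along jaw 0.02339234546743304
19.05 [ 0.58278097 -0.17196459  0.12251557] [-10.05518354   1.32773594   7.91522505] 0.013792407114231651
t 19.15 tcp [ 0.5828 -0.172   0.1225] rot [-1.7979e+02  1.0000e-02  7.8080e+01] F [-8.7   1.52  6.65] w 0.013299929965863619
delta cm [-0.09 -2.37 -0.25] yaw rad -0.002
```

View pics/side16.png

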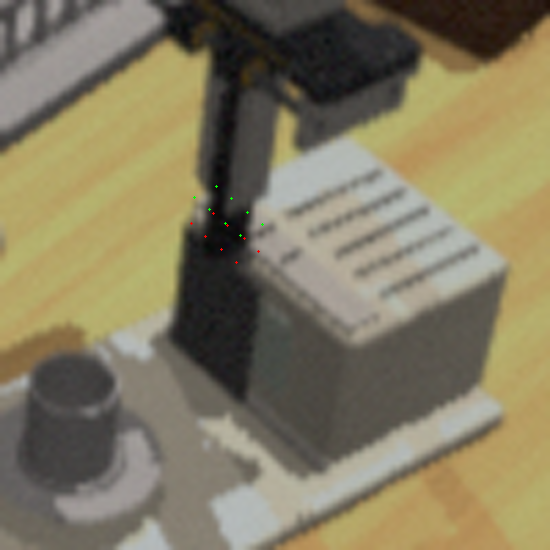

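View pics/top16.png

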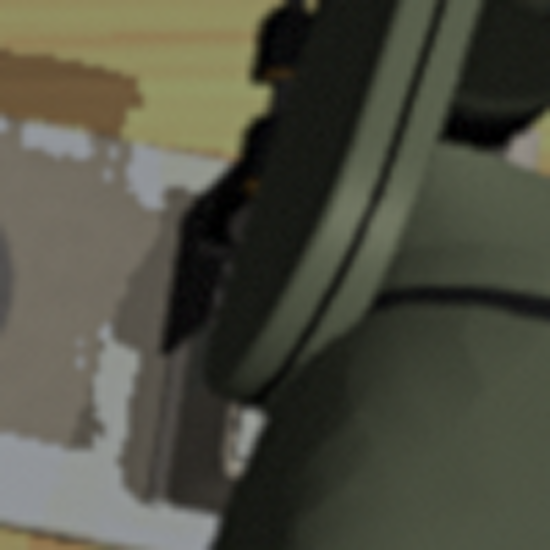

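Reported TCP moved 23.4 mm and the arm gives a little under the spring. I'll measure the opening from the black plate's edges by casting rays onto the shutter plane, before and after.

```bash
python3 - <<'E'
from h import *
now=cams.camera("side")[:,:,::-1].copy();cv2.imwrite("pics/side17.png",now)
old=cv2.imread("pics/side0.png")
psi=np.radians(-11.8);u=np.array([np.cos(psi),np.sin(psi),0]);v=np.array([-np.sin(psi),np.cos(psi),0])
g0=np.array([.558,-.1685,0])   # grip shut, camera frame
for nm,im in(("old",old),("now",now)):
  L=cv2.GaussianBlur(cv2.cvtColor(im,cv2.COLOR_BGR2GRAY),(3,3),0).astype(float)
  out=[]
  for z in(.04,.05,.06,.07,.08,.09):
    xs=np.arange(-.06,.1,.0005)
    pts=np.array([proj("side",g0+x*u+[0,0,z]) for x in xs]).astype(np.float32)
    prof=cv2.remap(L.astype(np.float32),pts[:,0].reshape(1,-1),pts[:,1].reshape(1,-1),cv2.INTER_LINEAR)[0]
    d=np.gradient(cv2.GaussianBlur(prof.reshape(1,-1),(1,1),0)[0])
    dark=prof<45
    idx=np.where(dark)[0]
    out.append((z,round(prof.min()),round(float(np.median(prof))), xs[idx[0]]*1000 if len(idx) else None, xs[idx[-1]]*1000 if len(idx) else None))
  print(nm);[print(o) for o in out]
delta([.5595,-.168,.125],78.2)
E
```

```text
old
(0.04, 26, 66, np.float64(-31.99999999999997), np.float64(31.500000000000085))
(0.05, 27, 66, np.float64(-31.49999999999997), np.float64(32.000000000000085))
(0.06, 25, 66, np.float64(-31.49999999999997), np.float64(32.500000000000085))
(0.07, 26, 66, np.float64(-31.99999999999997), np.float64(32.000000000000085))
(0.08, 25, 66, np.float64(-31.49999999999997), np.float64(32.500000000000085))
(0.09, 25, 66, np.float64(-32.49999999999997), np.float64(32.000000000000085))
now
(0.04, 31, 74, np.float64(-4.4999999999999485), np.float64(52.5000000000001))
(0.05, 30, 72, np.float64(-4.9999999999999485), np.float64(52.5000000000001))
(0.06, 29, 72, np.float64(-4.9999999999999485), np.float64(51.5000000000001))
(0.07, 30, 73, np.float64(-4.9999999999999485), np.float64(52.0000000000001))
(0.08, 29, 73, np.float64(-4.4999999999999485), np.float64(52.5000000000001))
(0.09, 29, 74, np.float64(-4.4999999999999485), np.float64(52.5000000000001))
t 19.2 tcp [ 0.5828 -0.172   0.1225] rot [-1.798e+02  1.000e-02  7.808e+01] F [-9.38  1.12  5.98] w 0.013709122010012528
delta cm [-0.09 -2.37 -0.25] yaw rad -0.002
```

```bash
cat > sh.py <<'E'
from h import *
psi=np.radians(-11.8);u=np.array([np.cos(psi),np.sin(psi),0]);g0=np.array([.558,-.1685,0])
def prof(im):
  L=cv2.cvtColor(im,cv2.COLOR_BGR2GRAY).astype(np.float32)
  xs=np.arange(-.07,.1,.0005);P_=[]
  for z in np.arange(.035,.095,.002):
    pts=np.array([proj("side",g0+x*u+[0,0,z]) for x in xs]).astype(np.float32)
    P_.append(cv2.remap(L,pts[:,0].reshape(1,-1),pts[:,1].reshape(1,-1),cv2.INTER_CUBIC)[0])
  return xs*1000,np.mean(P_,0)
if __name__=="__main__":
  for f in("side0","side17"):
    xs,p=prof(cv2.imread(f"pics/{f}.png"));d=np.gradient(p)
    print(f,[(round(float(x)),round(float(q))) for x,q in zip(xs[::8],p[::8])])
    print(xs[np.argsort(d)[:4]],xs[np.argsort(-d)[:4]])
E
python3 sh.py
```

```text
side0 [(-70, 67), (-66, 67), (-62, 67), (-58, 67), (-54, 67), (-50, 67), (-46, 67), (-42, 67), (-38, 67), (-34, 54), (-30, 33), (-26, 29), (-22, 29), (-18, 28), (-14, 29), (-10, 29), (-6, 28), (-2, 27), (2, 29), (6, 26), (10, 26), (14, 27), (18, 28), (22, 28), (26, 28), (30, 33), (34, 51), (38, 69), (42, 70), (46, 70), (50, 73), (54, 95), (58, 136), (62, 154), (66, 153), (70, 152), (74, 151), (78, 150), (82, 150), (86, 149), (90, 149), (94, 148), (98, 148)]
[-33.  -32.5 -33.5 -32. ] [56.5 56.  55.5 57. ]
side17 [(-70, 73), (-66, 73), (-62, 73), (-58, 73), (-54, 73), (-50, 74), (-46, 73), (-42, 75), (-38, 74), (-34, 74), (-30, 73), (-26, 73), (-22, 73), (-18, 73), (-14, 72), (-10, 67), (-6, 46), (-2, 33), (2, 32), (6, 31), (10, 31), (14, 32), (18, 32), (22, 31), (26, 31), (30, 31), (34, 31), (38, 32), (42, 30), (46, 31), (50, 30), (54, 42), (58, 84), (62, 143), (66, 169), (70, 170), (74, 169), (78, 169), (82, 169), (86, 167), (90, 166), (94, 166), (98, 166)]
[-7.5 -7.  -8.  -6.5] [60.  60.5 59.5 61. ]
```

Left plate edge has shifted 25.6 mm and the force is about 9.5 N; the TCP moved 23.4 mm plus about 0.5 mm of preload. Together these put it at half open. I'll hold for a second and re-check for drift.

Emit:
arm_command(deltas="0 0 0 0 0.03; 0 0 0 0 0.03; 0 0 0 0 0.03; 0 0 0 0 0.03; 0 0 0 0 0.03; 0 0 0 0 0.03; 0 0 0 0 0.03; 0 0 0 0 0.03; 0 0 0 0 0.03; 0 0 0 0 0.03")

```text
t: 20.2
tcp_pos: [0.5829, -0.172, 0.1226]
ee_rot: [-179.8, 0.0, 78.1]
wrist_force: [-8.8, 2.0, 6.0]
grip_width: 0.0136
```

```bash
python3 - <<'E'
from sh import *
im=cams.camera("side")[:,:,::-1].copy();cv2.imwrite("pics/side18.png",im)
for f in("side0","side17","side18"):
  xs,p=prof(cv2.imread(f"pics/{f}.png"));lo=p[(xs>0)&(xs<25)].mean();hi=p[xs<-45].mean();h=(lo+hi)/2
  i=np.where(p<h)[0][0];print(f,xs[i-1]+.5*(p[i-1]-h)/(p[i-1]-p[i]))
delta([.5595,-.168,.125],78.2)
cv2.imwrite("pics/side18c.png",cv2.resize(im[80:230,230:380],None,fx=3.6,fy=3.6,interpolation=cv2.INTER_CUBIC))
E
```

```text
side0 -32.87356942892072
side17 -7.115750372409772
side18 -7.052802681922864
t 20.25 tcp [ 0.5828 -0.172   0.1225] rot [-1.7981e+02  1.0000e-02  7.8080e+01] F [-8.33  1.4   6.68] w 0.013940317144540982
delta cm [-0.09 -2.37 -0.25] yaw rad -0.002
```

View pics/side18c.png

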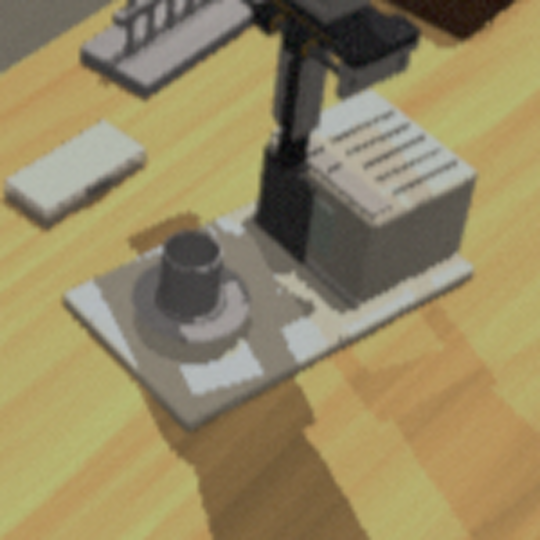

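The plate edge and TCP are stable, and the cup stands upright on the pan. Handing in.

```bash
python3 -c "
from station import job
print(job.finish_job())"
```

```text
the job is handed in; nothing more can be done
None
```

I set the steel cup upright on the pan while the shutter was still shut and let go of it. I then slid the shutter to half open and handed in with the gripper still holding it there, at about 20 s of the 43 s.

**Cup:** It stands within about 1.5 mm of the pan's centre in the side view. I lowered it to about 6 mm of pan sink, where the wrist force had gone from about −2 N to 0, so the pan was carrying it well short of its 20 mm stop. I did not measure the pan's sink after letting go.

**Shutter:** The checks of the opening differ by about 2 mm around the 25 mm target, and a 1 s hold showed no drift:

| Check | Opening |
|---|---|
| Shift of the plate's edge in the side camera | about 25.8 mm |
| Reported tool travel, plus about 0.5 mm at the start | about 24 mm |
| Spring force along bench x of 8–10 N (9 N is half) | consistent with half open |

I could not check the grip against the half tick in the final pictures, because the arm hid it in the top view.

**Disagreements:**
- The visible fingertips sat about 30 mm higher in the side view than the reported tool position. I chose grasp heights that were safe either way, and the grip widths confirmed both holds (50 mm on the cup, 14 mm on the bar).
- While holding the shutter, the wrist also read 6–8 N upward, which I did not explain.

I saw no other object disturbed in the pictures, but I did not check each one at the end.

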